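# Park the sharpening drum heavy side down

## Robot

A 7-joint arm with a two-finger parallel gripper is mounted at the origin on the work surface. World frame = base frame: x ahead of the robot, y to its left, z up, the work surface at z = 0. Lengths are in mm, angles in rad, forces in N, time in s.
With the tool pointing down it reaches from about 400 to 900 mm from the base axis. Payload 5.5 kg.
Tool frame: the origin (TCP) lies midway between the tips of the shut fingers; the grasp point (between the pads) lies 19 mm behind it; z points along the fingers, y is the line along which they close (so a half turn about z gives the same grasp; the last joint's range is limited). The gripper opens to 85 mm and grips with 20 to 120 N. Pads are 22 mm wide; open, the fingers measure 114 mm over their backs; the gripper's body (76 mm by 85 mm) begins 54 mm behind the grasp point. The pads swing forward as they close: fully open they stand 13 mm farther back than shut.
Start: joints at [1.515, 0.501, -0.427, 1.55, 0.221, 1.138, -0.21], TCP at [203.761, -617.237, 231.31] pointing down, gripper open.
Joint ranges: [-2.88, 2.88], [-0.31, 2.03], [-1.54, 1.56], [0.2, 2.42], [-1.41, 4.55], [0.19, 2.02], [-2.57, 2.57]. Speed limits (rad/s): [2.57, 2.57, 3.14, 3.14, 3.14, 3.14, 3.14].

## Interface

Orientations are given as a rotation vector (axis times angle).
In Python, from station import robot gives the robot as it stands. Calls block until the motion is done:
- robot.goto(position, orientation): joint-space move of the TCP to a pose.
- robot.move_l(position, v=150, rot=None, until_force=None): straight line of the TCP; rot=None keeps the orientation; v is the mean speed in mm/s. With until_force (N) it stops when the force on the tool has changed by that much, and returns True; else False.
- robot.move_joints(angles): joint-space move.
- robot.ungrasp() and robot.clamp(f_grip=None): open the fingers fully, or close them until they stop; f_grip is the grip in N (None keeps the last).
- robot.wait(seconds).
- robot.ik(position, orientation): joint angles nearest the present ones, or None.
- robot.get_obs(): the state.
- robot.get_image(name): name is "scene" or "top" or "wrist"; returns (picture, depth): 480x640x3 uint8, red, green, blue; 480x640 float32, mm along the optical axis (not along the pixel's ray), 0 where there is no reading.
- robot.camera_params(name): a dict with "camera_matrix" (3x3 intrinsics, pixels), "world_to_cam" (4x4, takes a point from world to camera coordinates); the wrist camera has in their place "T_tool_cam" (4x4, takes a point from camera to tool coordinates, whose origin is the TCP and whose axes are the flange's). Camera axes: x right, y up, looking along -z (the intrinsics and any distortion apply to the point x, -y, -z); pixel columns grow to the right and rows downward; lengths in mm; the calibration is good to about 2 mm. A picture is of the moment at which its call begins: read the wrist's pose just before it. camera_params takes no time and is no camera call.
A pose or a line that the arm cannot do raises robot.MotionError and nothing moves.
- robot.close_job(): hands the job in; it is judged then, once.
The state is a dict: "t": time; "joint_pos": joint angles; "qvel": joint speeds; "effort": joint torques, N m; "eef_pos": TCP position; "eef_rot": TCP orientation; "contact_force": force on the tool from outside, world axes, zero at the start; "wrist_torque": the same for the moment, N m; "finger_gap": finger opening in mm; "grasp_force": force on a finger pad.
Only numpy, scipy, OpenCV 4.12 (cv2) and the standard library are available. Lean on these libraries where they do the work, as an engineer would, in place of code of your own. Each camera call takes 0.05 s, during which the arm holds its last target. There are 200 camera calls.

## Task

First close the hinged keeper of the hand-cranked sharpening machine: swing the flap fully down over the far end of the spindle. Then grip the crank handle, turn the closed drum by it to feel where the weight hidden inside sits, and bring the heavy side to the bottom. Finish while still gripping the handle and holding the drum still, heavy side straight down, and leave the other things on the bench where they are.

Things in the scene. Friction and masses are not known exactly. Their poses are not given: they have to be found in the camera images.
- stand: Green cast stand, fixed; foot plate 170 (x) by 175 mm (y), top 21 mm up. Origin on the bench under the spindle, which runs level along the stand's y at x = 0, height 155 mm. Along it (y, mm): handle -125 to -30, crank bar (130 mm long) -23 to -13, near pillar -1 to 13, drum 26 to 66, far pillar with keeper 85 to 115. z up; +x is the side away from the robot.
- spindle (a point): A point in the air on the spindle line, at y = -85 mm in the stand's frame, 155 mm above the bench; axes as the stand's. Centre of the circle (radius 50 mm) on which the middle of the handle travels; a hand gripping there clears the crank bar all round the circle.
- drum (a joint): Angle of drum and crank together (rad), endless. 0 = handle straight above the spindle (start: within 0.6 of it); growing, the handle goes from the top to the stand's +x: x = 50 mm * sin(angle), z = 155 mm + 50 mm * cos(angle) in its frame. Stiff spindle: steady drag of about 0.26 N m (5 N at the handle) both ways, so the drum stays where it is left and never swings by itself.
- drum_mid (a point): Middle of the drum, on the spindle line at y = 46 mm in the stand's frame. Steel drum, 130 mm diameter, 40 mm wide, closed, alike all round. A weight is stuck inside at an angle to the crank that differs each time (at the start over 0.6 rad off the bottom); it adds 0.18 to 0.25 N m when level with the spindle (4 to 5 N at the handle), harder rising, easier sinking. All else is balanced.
- crank_grip: Crank handle: dark wooden sleeve, 24 mm diameter, 95 mm long, level, parallel to the spindle, 50 mm off its axis. Origin: centre of its inner end (y = -30 mm in the stand's frame); it runs from there along the stand's -y. It spins freely on its pin, so a hand gripping it need not turn with the crank. Its own axes spin with it.
- keeper (a joint): Hinge angle of the keeper flap (rad): 0 = shut, lying level over the spindle's far end; 0.6 to 1.2 at the start, its front edge up. The hinge is stiff: it stays where it is left, and about 3 N at the front edge moves it. Hard stop at 0.
- keeper_hinge (a point): Middle of the keeper's hinge pin: x = 36 mm, y = 100 mm, z = 168 mm in the stand's frame; axes as the stand's, the pin along y.
- keeper_tip (a point): Middle of the keeper's outer (upper) face near its free front edge, 83 mm from the hinge axis, 4 mm above the flap's mid-plane. z points out of this face, x along the flap towards the hinge. The keeper is a steel flap, 93 mm long, 30 mm wide (along y), 8 mm thick; shut, its free edge is the one towards the robot.
- chisel_a: Bystander: wood-handled chisel, about 205 mm long, 22 mm high, lying across in front of the stand (on the robot's side). Origin under its handle; x along the blade.
- chisel_b: Bystander: narrow wood-handled chisel, about 225 mm long, lying on the right. Origin under its handle; x along the blade.
- chisel_c: Bystander: broad wood-handled chisel, about 195 mm long, lying on the right. Origin under its handle; x along the blade.
- whetstone: Bystander: grey whetstone on a wooden base, 60 by 180 mm, 34 mm high, behind the stand. Origin: centre of its underside.
- hammer: Bystander: hammer lying on the right, handle along its x. Origin under it.
- oil_bottle: Bystander: bottle, 50 mm diameter, 130 mm high, standing on the left. Origin: centre of its underside.
- punch_cup: Bystander: blue ceramic cup, 80 mm diameter, 90 mm high, on the left. Origin: centre of its underside.

How it is judged (in metres and radians):
On the way, in this order (a step that is already met when the one before it is completed fails the run):
1. the keeper is shut (value of joint keeper below 0.07 rad), for 0.2 s.
2. the crank handle is gripped, with the keeper shut (contact force between the fingers and crank_grip above 3 N and value of joint keeper below 0.07 rad), for 0.2 s.
At the end, for the whole second after the job is handed in: The keeper is shut (within 0.07 rad), the drum's heavy side points straight down within 0.35 rad (20 degrees), the drum stands still (under 0.1 rad/s), and the fingers still grip the crank handle (over 3 N) (all of step 2 and height (world z) of slug_c0 below 0.115545 m and velocity of joint drum between -0.1 and 0.1 rad/s); the arm keeps its last pose, push and grip.
It fails at once if a bystander is displaced by more than 30 mm (distance of any of chisel_a, chisel_b, chisel_c, whetstone, hammer, oil_bottle, punch_cup from where it was at the start of the episode above 0.03 m).
It also fails if it takes over 51 s, if anything falls off the work surface, if the arm or the gripper's body presses on something with over 40 N, if the wrist force passes 120 N, or if a joint passes its speed limit or range.

## Working session

There is one attempt and no reset: what is moved stays moved. The work goes in short steps, each a Python script; the robot and the scene stay as the last script left them, time stands still between calls to the robot, and variables do not carry over. Pictures are saved under pics/ and viewed, at most 10 in all, crops included, and the job is handed in when it is done.

```bash
mkdir -p pics; ls
cat > h.py <<'E'
import numpy as np, cv2
from station import robot
from scipy.spatial.transform import Rotation as R
def cloud(name):
    im,d=robot.get_image(name); p=robot.camera_params(name); K=np.array(p["camera_matrix"])
    v,u=np.mgrid[0:480,0:640]
    x=(u-K[0,2])/K[0,0]*d; y=(v-K[1,2])/K[1,1]*d
    c=np.stack([x,-y,-d,np.ones_like(d)],-1)
    return im,d,(c@np.linalg.inv(np.array(p["world_to_cam"])).T)[...,:3]
E
python3 - <<'E'
from h import *
for n in ("scene","top"):
    im,d,P=cloud(n); cv2.imwrite(f"pics/{n}0.png",im[...,::-1]); np.savez(f"{n}0.npz",im=im,d=d,P=P)
    p=robot.camera_params(n); print({k:(np.round(v,3).tolist() if hasattr(v,'__len__') else v) for k,v in p.items()})
o=robot.get_obs(); print(o)
E
```

```text
pics
{'camera_matrix': [[455.17, 0.0, 333.514], [0.0, 455.17, 233.399], [0.0, 0.0, 1.0]], 'world_to_cam': [[0.552, 0.834, -0.007, -245.994], [-0.603, 0.405, 0.687, 255.955], [0.576, -0.375, 0.727, -1624.053], [0.0, 0.0, 0.0, 1.0]]}
{'camera_matrix': [[562.734, 0.0, 334.269], [0.0, 562.734, 243.835], [0.0, 0.0, 1.0]], 'world_to_cam': [[-0.005, -1.0, -0.008, -39.164], [0.988, -0.006, 0.157, -564.273], [-0.157, -0.007, 0.988, -1416.278], [0.0, 0.0, 0.0, 1.0]]}
{'t': 0.1, 'joint_pos': array([ 1.51517821,  0.50177669, -0.42680236,  1.55139392,  0.22077855,
        1.1383018 , -0.21028067]), 'qvel': array([-0.00060765,  0.00023172, -0.00054296, -0.00212819, -0.00020259,
        0.00034703, -0.00031698]), 'effort': array([-1.11149310e-02, -5.70809484e+01, -5.83845466e+00, -2.81745350e+01,
        1.04466628e-02,  5.59567867e-03, -1.20957853e-05]), 'eef_pos': array([ 203.50087073, -616.63121623,  230.32827302]), 'eef_rot': array([-3.09995088e+00, -4.98490396e-01,  3.35041353e-04]), 'contact_force': array([ 0.31239072,  0.79622465, -0.64186573]), 'wrist_torque': array([0.00122953, 0.03606559, 0.01875445]), 'grasp_force': 0.0, 'finger_gap': 85.6204238795436}
```

View pics/scene0.png

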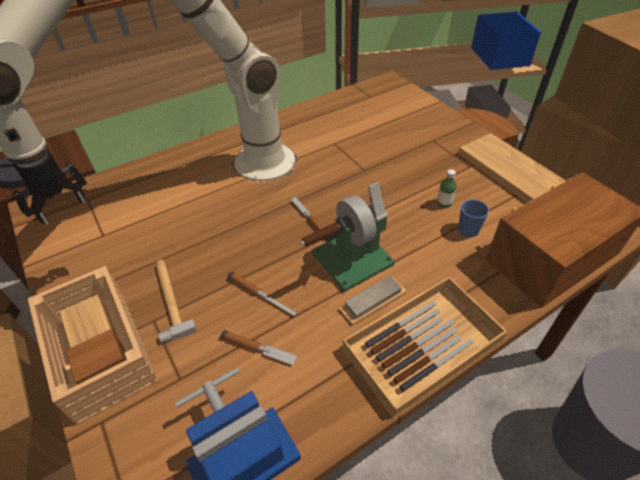

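View pics/top0.png

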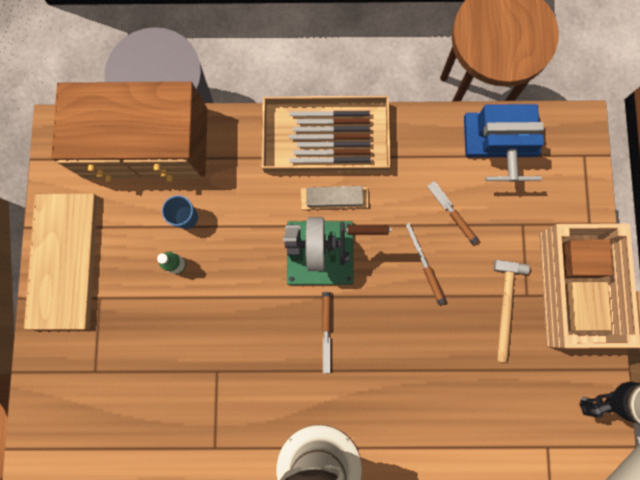

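The top view shows the green stand at about (320,253), handle at (368,230), drum at (315,243) and keeper at (292,238). The spindle runs roughly along image horizontal. The scene view shows the keeper raised at (378,200).

Run:
```python
from h import *
for n in ("top","scene"):
    z=np.load(n+"0.npz"); im,P=z["im"],z["P"]; hsv=cv2.cvtColor(im,cv2.COLOR_RGB2HSV)
    g=(hsv[...,0]>50)&(hsv[...,0]<90)&(hsv[...,1]>90)
    box=(np.abs(P[...,0]-600)<200)&(np.abs(P[...,1])<180)
    m=g&box&(P[...,2]>12)&(P[...,2]<30)
    pts=P[m]; print(n,"plate",m.sum(),pts.mean(0),np.percentile(pts,[1,99],axis=0).round(1).tolist())
    r=cv2.minAreaRect(pts[:,:2].astype(np.float32)); print(r)
    hi=box&(P[...,2]>60); 
    wood=hi&(hsv[...,0]<20)&(hsv[...,1]>70)
    q=P[wood]; print("handle",len(q),q.mean(0).round(1),np.percentile(q,[2,98],axis=0).round(1).tolist())
    if len(q)>10:
        v=np.linalg.svd(q-q.mean(0))[2][0]; print("dir",v.round(3))
    gr=hi&(hsv[...,1]<70); q=P[gr]; print("grey",len(q),np.percentile(q,[1,50,99],axis=0).round(1).tolist())
    k=4; crop=im[190:300,260:420] if n=="top" else im[170:300,280:420]
    cv2.imwrite(f"pics/{n}c.png",cv2.resize(crop,None,fx=k,fy=k,interpolation=cv2.INTER_CUBIC)[...,::-1])
```

```text
top plate 1649 [519.99732342 -11.32878282  20.49403885] [[464.6, -86.1, 13.5], [626.2, 79.3, 28.1]]
((545.900146484375, -4.20452880859375), (168.22117614746094, 164.1770782470703), 89.71906280517578)
handle 439 [ 572.7 -113.   204. ] [[561.7, -168.3, 174.8], [607.1, 69.9, 212.3]]
dir [-0.049 -0.992  0.116]
grey 1875 [[484.5, -76.3, 117.9], [543.4, 2.7, 197.6], [600.2, 70.0, 251.1]]
scene plate 648 [ 5.99244439e+02 -1.04742922e-01  2.17028452e+01] [[477.2, -83.8, 16.6], [632.1, 75.2, 26.8]]
((549.857177734375, -3.5342330932617188), (165.54176330566406, 167.5863037109375), 89.28199768066406)
handle 514 [569.  -92.5 195.6] [[490.5, -167.7, 112.0], [590.0, 70.8, 234.7]]
dir [ 0.187 -0.965  0.182]
grey 2013 [[498.6, -70.5, 76.8], [570.8, -8.1, 186.7], [612.1, 68.9, 250.7]]
```

View pics/topc.png

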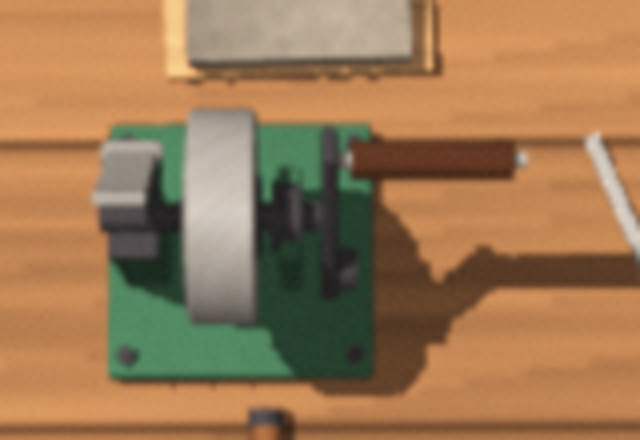

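View pics/scenec.png

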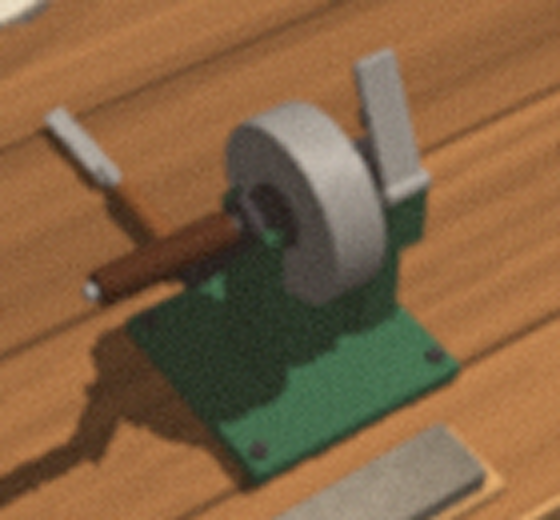

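The crops show the handle at crop cols 350–515 and rows 140–178 (tilted toward +x), the drum band at cols 185–258, and the keeper flap's front edge up. Now fit the drum circle, handle axis and keeper.

Run:
```python
from h import *
from scipy.optimize import least_squares
T=[]
D=[];H=[];K=[]
for n in ("top","scene"):
    z=np.load(n+"0.npz"); im,P=z["im"],z["P"]; hsv=cv2.cvtColor(im,cv2.COLOR_RGB2HSV)
    box=(np.abs(P[...,0]-550)<110)&(P[...,2]>60)
    gr=box&(hsv[...,1]<70)
    print(n,"ybins",[(y,int((gr&(P[...,2]>130)&(abs(P[...,1]-y)<5)).sum())) for y in range(-90,90,10)])
    h=box&(hsv[...,0]<20)&(hsv[...,1]>90)&(P[...,1]<-65)&(P[...,1]>-175)&(P[...,2]>150)
    q=P[h]; print("handle",len(q),np.percentile(q,[0,2,50,98,100],axis=0).round(1).tolist())
    d=gr&(P[...,1]>-18)&(P[...,1]<20)&(P[...,2]>130); D.append(P[d])
    H.append(q)
    k=gr&(P[...,1]>40)&(P[...,2]>150); K.append(P[k])
for q,nm in list(zip(D,"ts"))+[(np.vstack(D),"both")]:
    r=least_squares(lambda c:np.hypot(q[:,0]-c[0],q[:,2]-c[1])-65,[545,155],loss="soft_l1",f_scale=2); print("drum",nm,len(q),r.x.round(1),np.percentile(q[:,1],[2,50,98]).round(1))
for q,nm in list(zip(H,"ts"))+[(np.vstack(H),"both")]:
    f=lambda c:np.hypot(q[:,0]-c[0]-c[2]*(q[:,1]+117),q[:,2]-c[1])-12
    r=least_squares(f,[570,195,0],loss="soft_l1",f_scale=2); print("handle",nm,len(q),r.x.round(3))
for q in K:
    print("keeper",len(q),np.percentile(q,[1,50,99],axis=0).round(1).tolist())
    s=(q[:,2]>185); print(np.polyfit(q[s,0],q[s,2],1), np.polyfit(q[s,2],q[s,0],1), q[s][np.argmax(q[s,2])])
```

```text
top ybins [(-90, 0), (-80, 0), (-70, 41), (-60, 115), (-50, 33), (-40, 73), (-30, 55), (-20, 157), (-10, 218), (0, 218), (10, 244), (20, 155), (30, 29), (40, 105), (50, 136), (60, 133), (70, 78), (80, 0)]
handle 405 [[561.5, -173.0, 192.5], [561.9, -167.7, 196.8], [571.6, -122.0, 206.4], [582.7, -75.6, 212.2], [583.1, -75.2, 213.9]]
scene ybins [(-90, 0), (-80, 0), (-70, 36), (-60, 46), (-50, 3), (-40, 45), (-30, 42), (-20, 514), (-10, 174), (0, 169), (10, 173), (20, 103), (30, 0), (40, 108), (50, 145), (60, 152), (70, 74), (80, 0)]
handle 374 [[554.0, -174.9, 154.1], [565.8, -167.9, 192.9], [579.6, -123.3, 206.9], [585.6, -73.8, 212.1], [587.1, -65.4, 214.9]]
drum t 896 [548.3 154.1] [-17.8   0.6  19.3]
drum s 1001 [546.8 154.1] [-17.8  -9.6  18.3]
drum both 1897 [547.5 154. ] [-17.8  -3.9  18.9]
handle t 405 [5.73666e+02 1.96729e+02 1.20000e-02]
handle s 374 [5.72456e+02 1.98320e+02 9.00000e-03]
handle both 779 [5.73127e+02 1.97403e+02 1.00000e-02]
keeper 423 [[522.7, 40.5, 152.0], [549.8, 54.8, 171.5], [589.7, 73.9, 254.6]]
[  -1.78412688 1221.60340209] [-5.35710308e-01  6.79078984e+02] [541.63897011  47.64555866 257.40994779]
keeper 443 [[528.0, 40.7, 155.3], [565.9, 54.8, 203.4], [592.4, 71.9, 252.9]]
[  -1.95494619 1317.78228034] [-4.83875985e-01  6.67988778e+02] [548.44494533  59.31393976 254.78075674]
```

Run:
```python
from h import *
rot=[np.pi,0,0]
o=robot.get_obs(); p=o["eef_pos"].copy()
hx,hz,y=584,168,55.5
def C(th,off,r=80): return np.array([hx-r*np.cos(th)+off*np.sin(th)+11,y,hz+r*np.sin(th)+off*np.cos(th)])
p[2]=340; robot.move_l(p,v=250); robot.clamp(40)
robot.goto([610,y,340],rot); print(robot.get_obs()["t"])
robot.move_l(C(1.15,25),v=200); print(robot.get_obs()["contact_force"])
for th in np.arange(1.05,0.1,-0.15):
    robot.move_l(C(th,5),v=80); o=robot.get_obs(); print(round(th,2),o["contact_force"].round(1),o["eef_pos"].round(1))
q=C(0,-6); print(robot.move_l(q,v=40,until_force=15)); o=robot.get_obs(); print(o["contact_force"].round(1),o["eef_pos"].round(1),o["t"])
```

```text
4.2167
[0.39984817 0.49095729 0.30981955]
1.05 [-0.4 -0.7  0.1] [560.2  55.4 240.7]
0.9 [ 0.6 -1.8 -0.1] [549.2  55.4 233.8]
0.75 [ 0.4 -0.5  0.9] [539.6  55.4 226. ]
0.6 [-0.3 -0.4 -0. ] [531.4  55.4 217. ]
0.45 [-0.8 -0.5 -1. ] [524.6  55.4 206.9]
0.3 [-0.   0.2  0.8] [519.4  55.3 195.8]
0.15 [-0.5  0.2 -0.1] [516.   55.3 184.2]
True
[-2.  -0.7 10.6] [516.   55.7 172.1] 7.5417
```

Run:
```python
from h import *
p=robot.get_obs()["eef_pos"].copy(); p[2]=335; robot.move_l(p,v=250)
for n in ("top","scene"):
    im,d,P=cloud(n); cv2.imwrite(f"pics/{n}1.png",im[...,::-1])
    hsv=cv2.cvtColor(im,cv2.COLOR_RGB2HSV)
    k=(hsv[...,1]<70)&(abs(P[...,0]-545)<70)&(abs(P[...,1]-56)<14)&(P[...,2]>130)&(P[...,2]<260); q=P[k]
    if len(q): print(n,len(q),np.percentile(q,[1,50,99],axis=0).round(1).tolist())
    if n=="scene": cv2.imwrite("pics/s1c.png",cv2.resize(im[150:300,250:430],None,fx=4,fy=4)[...,::-1])
for s in (1,-1):
    r=(R.from_euler('z',s*np.pi/2)*R.from_euler('x',np.pi)).as_rotvec()
    js=[robot.ik([546.2+50*np.sin(a),-129,154.5+50*np.cos(a)-19],r) for a in np.arange(0,6.3,.785)]
    print(s,[None if j is None else np.round(j,2).tolist() for j in js])
```

```text
scene 255 [[493.3, 42.2, 136.1], [561.7, 58.0, 172.9], [591.9, 69.6, 178.7]]
1 [[1.14, 0.96, -1.52, 1.8, 0.98, 1.4, -0.6], [1.07, 1.03, -1.5, 1.73, 1.05, 1.43, -0.6], [1.04, 1.09, -1.46, 1.72, 1.1, 1.41, -0.62], [1.05, 1.11, -1.43, 1.78, 1.14, 1.35, -0.65], [1.1, 1.08, -1.41, 1.87, 1.13, 1.29, -0.67], [1.16, 1.02, -1.43, 1.95, 1.09, 1.27, -0.67], [1.21, 0.97, -1.49, 1.96, 1.03, 1.3, -0.65], [1.2, 0.92, -1.51, 1.9, 0.96, 1.33, -0.6], [1.14, 0.96, -1.52, 1.8, 0.98, 1.4, -0.6]]
-1 [[-0.51, 0.5, 0.91, 1.86, -0.46, 1.01, -2.55], [-0.48, 0.59, 0.91, 1.78, -0.54, 1.03, -2.51], [-0.47, 0.68, 0.91, 1.77, -0.62, 1.01, -2.46], [-0.33, 0.62, 0.68, 1.82, -0.5, 0.87, -2.55], [-0.34, 0.59, 0.68, 1.92, -0.51, 0.81, -2.52], [-0.35, 0.51, 0.68, 1.99, -0.45, 0.79, -2.54], [-0.52, 0.5, 0.91, 2.01, -0.51, 0.88, -2.47], [-0.52, 0.45, 0.91, 1.95, -0.44, 0.95, -2.54], [-0.51, 0.5, 0.91, 1.86, -0.46, 1.01, -2.55]]
```

View pics/s1c.png

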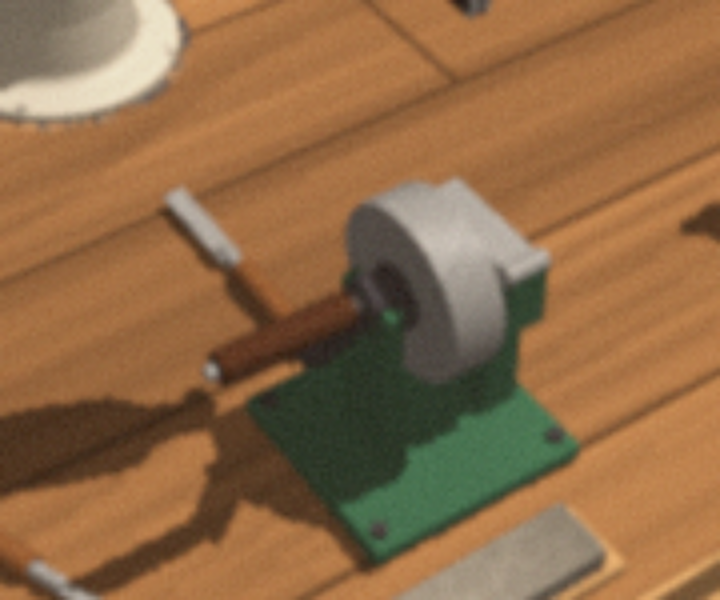

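Keeper is lying flat over the pillar (shut, at ~(490,220) in the crop). Now choose a grip tilt with good joint margin.

Run:
```python
from h import *
lo=np.array([-2.88,-.31,-1.54,.2,-1.41,.19,-2.57]);hi=np.array([2.88,2.03,1.56,2.42,4.55,2.02,2.57])
print(robot.get_obs()["joint_pos"].round(2))
for s in (1,-1):
  for t in (-.6,-.3,0,.3,.6,.9):
    r=R.from_euler('y',-t)*R.from_euler('z',s*np.pi/2)*R.from_euler('x',np.pi)
    z=r.as_matrix()[:,2]; J=[]
    for a in np.arange(0,6.3,.4):
        J.append(robot.ik(np.array([546.2+50*np.sin(a),-129,154.5+50*np.cos(a)])+19*z,r.as_rotvec()))
    if any(j is None for j in J): print(s,t,"None",sum(j is None for j in J)); continue
    J=np.array(J); m=np.minimum(J-lo,hi-J).min(0); print(s,t,z.round(2),m.round(2),np.abs(np.diff(J,axis=0)).max().round(2))
```

```text
[ 0.93  0.54 -1.49  1.73  0.54  1.4  -2.22]
1 -0.6 [-0.56  0.   -0.83] [2.01 0.71 0.15 0.92 2.22 0.   1.98] 0.06
1 -0.3 [-0.3   0.   -0.96] [1.85 0.82 0.08 0.69 2.31 0.27 1.96] 0.06
1 0 [ 0. -0. -1.] [1.67 0.92 0.02 0.46 2.37 0.59 1.9 ] 0.05
1 0.3 [ 0.3  -0.   -0.96] [1.49 0.96 0.07 0.23 2.34 0.58 1.75] 0.11
1 0.6 None 1
1 0.9 None 10
-1 -0.6 [-0.56  0.   -0.83] [2.43 0.83 0.43 0.87 0.73 0.22 0.  ] 0.22
-1 -0.3 [-0.3  -0.   -0.96] [2.32 0.98 0.43 0.64 0.79 0.56 0.  ] 0.22
-1 0 [-0. -0. -1.] [2.36 0.77 0.65 0.4  0.75 0.6  0.02] 0.23
-1 0.3 [ 0.3   0.   -0.96] [ 2.51  0.53  0.87  0.19  0.84  0.15 -0.  ] 0.23
-1 0.6 None 2
-1 0.9 None 12
```

Run:
```python
from h import *
lo=np.array([-2.88,-.31,-1.54,.2,-1.41,.19,-2.57]);hi=np.array([2.88,2.03,1.56,2.42,4.55,2.02,2.57])
robot.move_joints([0.45,0.35,-0.43,1.55,0.22,1.14,-1.0]); robot.ungrasp()
o=robot.get_obs(); print(o["t"],o["eef_pos"].round(),R.from_rotvec(o["eef_rot"]).as_matrix().round(2).tolist())
for s in (1,-1):
  for t in (-.4,-.2,0,.2):
    r=R.from_euler('y',-t)*R.from_euler('z',s*np.pi/2)*R.from_euler('x',np.pi)
    z=r.as_matrix()[:,2]
    J=[robot.ik(np.array([546.2+50*np.sin(a),-129,154.5+50*np.cos(a)])+19*z,r.as_rotvec()) for a in np.arange(0,6.3,.4)]
    if any(j is None for j in J): print(s,t,"None"); continue
    J=np.array(J); m=np.minimum(J-lo,hi-J).min(0); print(s,t,m.round(2),J[1].round(2),np.abs(np.diff(J,axis=0)).max().round(2))
```

```text
10.3583 [ 648. -123.  327.] [[0.82, 0.55, 0.13], [0.56, -0.82, -0.06], [0.08, 0.13, -0.99]]
1 -0.4 [2.34 0.94 1.   0.75 1.73 0.52 2.44] [ 0.48  0.7  -0.53  1.44  0.33  1.5  -0.1 ] 0.06
1 -0.2 [2.27 0.81 0.98 0.6  1.7  0.77 2.44] [ 0.55  0.58 -0.55  1.61  0.31  1.25 -0.09] 0.05
1 0 [2.2  0.69 0.96 0.44 1.67 0.59 2.44] [ 0.62  0.46 -0.57  1.77  0.29  0.99 -0.06] 0.05
1 0.2 [2.13 0.59 0.94 0.29 1.6  0.31 2.43] [ 0.7   0.35 -0.59  1.94  0.25  0.72 -0.02] 0.05
-1 -0.4 [ 2.39  0.98  0.43  0.72  0.71  0.43 -0.  ] [-0.49  0.94  1.13  1.48 -0.61  1.58 -2.45] 0.22
-1 -0.2 [ 2.39  0.91  0.64  0.56  0.8   0.74 -0.  ] [-0.45  0.68  0.9   1.65 -0.46  1.27 -2.57] 0.15
-1 0 [2.36 0.74 0.65 0.4  0.7  0.66 0.  ] [-0.5   0.55  0.91  1.81 -0.5   1.03 -2.53] 0.09
-1 0.2 [2.33 0.6  0.65 0.26 0.78 0.31 0.01] [-0.53  0.42  0.91  1.98 -0.57  0.78 -2.45] 0.3
```

```bash
cat >> h.py <<'E'
RT=R.from_euler('z',np.pi/2)*R.from_euler('x',np.pi); ROT=RT.as_rotvec()
CX,CZ,Y=546.2,154.5,-129.
def circ(a): return np.array([CX+50*np.sin(a),Y,CZ+50*np.cos(a)-19])
def sweep(angs,v=60,log=[]):
    out=[]
    for a in angs:
        robot.move_l(circ(a),v=v); o=robot.get_obs(); p=o["eef_pos"]-[CX,0,CZ-19]; f=o["contact_force"]
        aa=np.arctan2(p[0],p[2]); t=np.array([np.cos(aa),0,-np.sin(aa)]); n=np.array([np.sin(aa),0,np.cos(aa)])
        out.append([a,aa,np.hypot(p[0],p[2]),f@t,f@n,f[1],o["grasp_force"],np.abs(o["qvel"]).max(),o["t"]])
        print(np.round(out[-1],2))
    return np.array(out)
E
python3 - <<'E'
from h import *
robot.goto([573.1,Y,270],ROT); robot.move_l([573.1,Y,178.4],v=120); robot.clamp(60); robot.wait(0.3)
o=robot.get_obs(); print(o["t"],o["eef_pos"].round(1),o["contact_force"].round(1),o["grasp_force"],o["finger_gap"])
s=sweep(np.arange(0.56,1.4,0.2)); np.save("s0.npy",s)
o=robot.get_obs(); 
for _ in range(3): robot.wait(0.1); print(robot.get_obs()["contact_force"].round(2))
E
```

```text
13.1083 [ 573.9 -129.1  178.9] [ 3.5 -0.5  1.9] 58.752649426460266 22.35431711677879
[ 0.56  0.57 51.32  0.69  6.96 -1.09 59.07  0.   13.36]
[ 7.600e-01  7.800e-01  5.154e+01  5.350e+00  5.620e+00 -6.700e-01
  5.882e+01  1.000e-02  1.368e+01]
[ 0.96  0.98 51.62  6.95  7.14 -2.04 58.73  0.   13.99]
[ 1.16  1.18 51.65  6.91  7.93 -1.68 58.83  0.   14.31]
[ 1.36  1.38 51.53  7.58  8.54 -0.44 58.91  0.   14.62]
[11.06 -2.74 -6.11]
[11.23 -1.41 -6.16]
[10.79 -1.77 -4.96]
```

Run:
```python
from h import *
import threading,time
# does polling during a motion work?
L=[];stop=False
def poll():
    while not stop:
        try:
            o=robot.get_obs(); L.append([o["t"],*o["contact_force"],*o["eef_pos"]])
        except Exception as e: L.append(str(e)); break
        time.sleep(0.005)
th=threading.Thread(target=poll); th.start()
s=sweep(np.arange(1.56,1.5601+0.3*19,0.3)[:20],v=70); stop=True; th.join(); np.save("s1.npy",s)
print(len(L),[l for l in L if isinstance(l,str)]); L=[l for l in L if not isinstance(l,str)]
np.save("poll1.npy",np.array(L)); a=np.array(L); print(len(np.unique(a[:,0])))
```

```text
[ 1.56  1.59 51.31  6.95 11.24 -2.22 59.01  0.   15.22]
[ 1.86  1.9  50.88  6.95 12.8  -1.38 59.11  0.   15.58]
[ 2.16  2.21 50.41  3.51 11.47 -1.88 59.1   0.   15.95]
Still running in the background as job /tmp/bash_jobs.1000/c192a30c8740 (pid 641). You'll get a notice when it ends.Traceback (most recent call last):
  File "<stdin>", line 12, in <module>
  File "h.py", line 16, in sweep
    robot.move_l(circ(a),v=v); o=robot.get_obs(); p=o["eef_pos"]-[CX,0,CZ-19]; f=o["contact_force"]
                                 ~~~~~~~~~~~~~^^
KeyError: 't'
```

```bash
kill -9 -- -$(cat /tmp/bash_jobs.1000/c192a30c8740/pid); sleep 1; timeout 60 python3 - <<'E'
from h import *
o=robot.get_obs(); print(o["t"],o["eef_pos"].round(1),o["contact_force"].round(1),o["grasp_force"])
s=sweep(np.arange(2.46,8.2,0.3),v=70); np.save("s1.npy",s)
E
```

```text
16.3167 [ 575.  -129.1   94.7] [ 2.  -1.  -8.1] 59.27433907985687
[ 2.460e+00  2.510e+00  4.998e+01  4.970e+00  8.580e+00 -1.850e+00
  5.908e+01  1.000e-02  1.657e+01]
[ 2.760e+00  2.710e+00  4.975e+01 -1.170e+00  8.250e+00 -2.320e+00
  5.954e+01  1.000e-02  1.693e+01]
[ 3.060e+00  3.030e+00  4.922e+01 -4.370e+00  6.860e+00 -1.460e+00
  6.099e+01  1.000e-02  1.730e+01]
[ 3.36 -2.93 48.94 -0.91 -0.71 -1.62 62.06  0.   17.67]
[ 3.660e+00 -2.630e+00  4.870e+01 -1.510e+00 -4.160e+00 -1.610e+00
  6.235e+01  1.000e-02  1.803e+01]
[ 3.960e+00 -2.330e+00  4.850e+01  3.000e-02 -7.190e+00 -2.900e-01
  6.244e+01  0.000e+00  1.840e+01]
[ 4.26 -2.02 48.39  0.38 -5.93 -0.66 62.35  0.   18.77]
[ 4.56 -1.71 48.43  1.29 -5.57 -1.2  62.21  0.   19.13]
[ 4.86 -1.41 48.64  2.36 -5.5  -1.19 62.05  0.   19.5 ]
[ 5.16 -1.11 49.    3.19 -4.87 -1.28 61.96  0.   19.87]
[ 5.46 -0.82 49.45  1.96 -6.33 -0.71 61.7   0.   20.23]
[ 5.760e+00 -5.300e-01  4.992e+01 -1.620e+00 -4.160e+00 -1.870e+00
  6.159e+01  1.000e-02  2.060e+01]
[ 6.060e+00 -2.000e-01  5.040e+01  2.670e+00 -1.060e+00 -1.150e+00
  6.198e+01  1.000e-02  2.097e+01]
[ 6.360e+00  1.100e-01  5.088e+01  5.060e+00  3.100e-01 -1.300e+00
  6.216e+01  1.000e-02  2.133e+01]
[ 6.660e+00  4.000e-01  5.126e+01  5.610e+00  2.520e+00 -2.690e+00
  6.227e+01  1.000e-02  2.170e+01]
[ 6.96  0.7  51.56  7.45  4.48 -2.28 62.12  0.   22.07]
[ 7.26  1.   51.67  8.4   6.64 -3.03 61.88  0.   22.43]
[ 7.56  1.3  51.58  8.78  9.34 -1.62 61.68  0.   22.8 ]
[ 7.86  1.6  51.31  8.29 11.69 -1.99 61.52  0.   23.17]
[ 8.16  1.91 50.88  6.47 12.19 -2.01 61.4   0.   23.53]
```

```bash
cat > fitc.py <<'E'
from h import *
s=np.load("s1.npy"); a,aa,r=s[:,0],s[:,1],s[:,2]
x=CX+r*np.sin(aa); z=CZ+r*np.cos(aa)
A=np.c_[2*x,2*z,np.ones(len(x))]; c=np.linalg.lstsq(A,x*x+z*z,rcond=None)[0]
print("centre",c[:2],"r",np.sqrt(c[2]+c[0]**2+c[1]**2))
E
timeout 100 python3 - <<'E'
import fitc,h
from h import *
h.CX,h.CZ=fitc.c[:2]
o=robot.get_obs(); p=o["eef_pos"]; a0=np.arctan2(p[0]-h.CX,p[2]+19-h.CZ)+2*np.pi; print(a0)
s=sweep(np.arange(a0-.2,a0-7.0,-0.4),v=60); np.save("s2.npy",s); print(robot.get_obs()["finger_gap"])
E
```

```text
centre [547.59261516 155.31192561] r 49.96179111518396
8.220680728464128
[ 8.02  1.77 50.05  2.37  6.46 -1.99 61.63  0.   23.82]
[ 7.62  1.35 50.05  1.77  5.42 -0.86 62.1   0.   24.3 ]
[ 7.22  0.94 50.01  0.76  4.   -2.21 62.35  0.   24.78]
[ 6.820e+00  5.400e-01  4.989e+01  2.490e+00  4.610e+00 -2.170e+00
  6.245e+01  1.000e-02  2.527e+01]
[ 6.420e+00  1.300e-01  4.986e+01  3.260e+00  2.850e+00 -1.240e+00
  6.255e+01  1.000e-02  2.575e+01]
[ 6.02 -0.28 49.82  2.22  2.2  -1.66 62.44  0.   26.23]
[ 5.620e+00 -6.800e-01  4.990e+01  1.630e+00 -3.330e+00 -1.780e+00
  6.218e+01  1.000e-02  2.672e+01]
[ 5.220e+00 -1.080e+00  4.998e+01 -3.130e+00 -6.890e+00 -1.360e+00
  6.175e+01  1.000e-02  2.720e+01]
[ 4.82 -1.48 49.93 -7.34 -6.76 -2.16 61.57  0.   27.68]
[ 4.42 -1.88 49.84 -9.88 -2.63 -2.32 61.47  0.   28.17]
[ 4.02 -2.29 49.8  -8.63  1.22 -2.38 61.51  0.   28.65]
[ 3.62 -2.69 49.8  -9.19  4.48 -1.16 61.5   0.   29.13]
[ 3.220e+00 -3.100e+00  4.986e+01 -7.410e+00  5.940e+00 -1.890e+00
  6.166e+01  1.000e-02  2.962e+01]
[ 2.820e+00  2.800e+00  5.008e+01  3.000e-01  1.940e+00 -4.200e-01
  6.202e+01  1.000e-02  3.010e+01]
[ 2.420e+00  2.390e+00  5.019e+01  2.180e+00  2.530e+00 -1.850e+00
  6.207e+01  1.000e-02  3.058e+01]
[ 2.020e+00  1.990e+00  5.030e+01 -3.800e-01 -5.600e-01 -1.730e+00
  6.219e+01  1.000e-02  3.107e+01]
[ 1.62  1.61 50.23 -0.59 -0.34 -2.44 62.23  0.   31.55]
22.14927061552668
```

```bash
timeout 100 python3 - <<'E'
import fitc,h
from h import *
h.CX,h.CZ=fitc.c[:2]
def fit(s,n):
    a=s[:,1]; A=[];b=[]
    for ai,ft,fn in zip(a,s[:,3],s[:,4]):
        A.append([np.cos(ai),-np.sin(ai),1,0,-np.sin(ai),np.cos(ai)]);b.append(ft)
        A.append([np.sin(ai),np.cos(ai),0,1,0,0]);b.append(fn)
    A=np.array(A);b=np.array(b);c=np.linalg.lstsq(A,b,rcond=None)[0]
    print(n,"F0",c[:2].round(1),"bias t,n",c[2:4].round(1),"M",np.hypot(*c[4:]).round(1),"a*",np.arctan2(c[5],c[4]).round(2),"rms",np.std(A@c-b).round(1))
fit(np.load("s1.npy"),"fwd"); fit(np.load("s2.npy"),"bwd")
print("creep"); a=1.62
sweep([a+.04,a+.08,a+.12],v=12); sweep([a+.08,a+.04,a],v=12)
E
```

```text
centre [547.59261516 155.31192561] r 49.96179111518396
fwd F0 [ 8.9 -1.6] bias t,n [2.9 1.6] M 6.6 a* -1.84 rms 2.0
bwd F0 [ 3.4 -1. ] bias t,n [-2.  1.] M 3.3 a* 3.01 rms 2.7
creep
[ 1.66  1.66 50.25 -0.9  -0.   -2.45 62.41  0.   31.87]
[ 1.7   1.7  50.22  0.3   0.46 -3.44 62.34  0.   32.18]
[ 1.74  1.74 50.2   0.94  2.15 -4.06 62.32  0.   32.5 ]
[ 1.7   1.72 50.08  5.63  4.64 -3.92 61.53  0.   32.82]
[ 1.66  1.68 50.08  6.27  5.23 -3.3  61.45  0.   33.13]
[ 1.62  1.64 50.07  6.68  5.63 -3.67 61.44  0.   33.45]
```

```bash
timeout 100 python3 - <<'E'
import fitc,h
from h import *
h.CX,h.CZ=fitc.c[:2]
W=[[1.66,3.4]]
for a in (2.5,3.25,4.0,4.75,5.5):
    b=(W[-1][0]+a)/2; robot.move_l(circ(b),v=110); robot.move_l(circ(a),v=110)
    f=sweep([a+.08],v=14)[-1]; r=sweep([a-.02],v=14)[-1]
    W.append([a+.02,(f[3]+r[3])/2])
W=np.array(W); np.save("W.npy",W); print(W.round(2).tolist())
a=W[:,0]
for A in (np.c_[-np.sin(a),np.cos(a)],np.c_[-np.sin(a),np.cos(a),np.ones_like(a)]):
    c=np.linalg.lstsq(A,W[:,1],rcond=None)[0]; print("M",np.hypot(c[0],c[1]),"a*",np.arctan2(c[1],c[0])%(2*np.pi),c[2:],(A@c-W[:,1]).round(1))
E
```

```text
centre [547.59261516 155.31192561] r 49.96179111518396
[ 2.58  2.55 50.09 -0.99  3.63 -4.43 61.92  0.   34.58]
[ 2.48  2.5  49.92  5.97  7.5  -3.66 61.58  0.   35.09]
[ 3.33 -2.98 49.63 -6.27 11.8  -4.97 63.83  0.   36.17]
[ 3.23 -3.05 49.9   1.44  4.18 -4.75 64.77  0.   36.68]
[  4.08  -2.21  49.69 -10.46   4.47  -4.19  64.29   0.    37.77]
[ 3.98 -2.3  49.84 -0.4   1.39 -2.97 65.15  0.   38.28]
[ 4.83 -1.46 49.87 -9.17 -3.96 -2.66 64.38  0.   39.36]
[ 4.73 -1.55 49.79  0.18  0.46 -1.44 65.38  0.   39.87]
[ 5.58 -0.75 50.08 -6.68 -6.83 -1.41 64.65  0.   40.95]
[ 5.48 -0.76 49.73  5.16  0.36 -1.35 65.6   0.   41.46]
[[1.66, 3.4], [2.52, 2.49], [3.27, -2.42], [4.02, -5.43], [4.77, -4.49], [5.52, -0.76]]
M 4.876190271913106 a* 2.7363164338474792 [] [ 0.9 -1.4 -0.1  0.8  0.1 -0.9]
M 4.983810423342248 a* 2.719237994683638 [0.15913902] [ 1.1 -1.3 -0.   0.8  0.2 -0.7]
```

```bash
timeout 100 python3 - <<'E'
import fitc,h
from h import *
h.CX,h.CZ=fitc.c[:2]
W=np.load("W.npy").tolist()[1:]
for b in (4.8,4.1,3.4): robot.move_l(circ(b),v=120)
for a in (2.85,2.15):
    robot.move_l(circ(a),v=110)
    f=sweep([a-.08],v=14)[-1]; r=sweep([a+.02],v=14)[-1]; W.append([a-.02,(f[3]+r[3])/2])
W=np.array(W); a=W[:,0]; print(W.round(2).tolist())
A=np.c_[-np.sin(a),np.cos(a)]; c=np.linalg.lstsq(A,W[:,1],rcond=None)[0]; t=np.arctan2(c[1],c[0])%(2*np.pi)
print("M",np.hypot(*c),"a*",t,(A@c-W[:,1]).round(1))
g=t if 2.4<t<3.1 else 2.75
robot.move_l(circ((g+2.17)/2),v=60);robot.move_l(circ(g),v=40); o=robot.get_obs(); print(g,o["t"],o["contact_force"].round(1),o["grasp_force"],o["finger_gap"])
E
```

```text
centre [547.59261516 155.31192561] r 49.96179111518396
[ 2.77  2.81 50.15  2.57 -1.79 -0.86 65.4   0.   43.58]
[ 2.87  2.81 50.03 -4.31  4.25 -1.72 65.18  0.   44.09]
[ 2.07  2.07 50.01  6.6   6.85 -3.37 65.08  0.   44.99]
[ 2.17  2.15 50.22 -4.1   0.63 -2.67 66.23  0.   45.5 ]
[[2.52, 2.49], [3.27, -2.42], [4.02, -5.43], [4.77, -4.49], [5.52, -0.76], [2.83, -0.87], [2.13, 1.25]]
M 4.934218080293022 a* 2.679125037175164 [-1.7 -0.3  0.6  0.2 -0.7  0.1  1.3]
2.679125037175164 46.325 [ 4.5 -2.  -1.4] 66.16496443748474 21.814538774029586
```

```bash
timeout 100 python3 -c "
from station import robot
print(robot.close_job())"
```

```text
the job is handed in; nothing more can be done
None
```

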